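# Unlock a board holder and hold its sprung jaw open at the mark

## Robot

A 7-joint arm with a two-finger parallel gripper is mounted at the origin on a cart in front of the work surface, level with it; the furniture and walls round the work are solid. World frame = base frame: x ahead of the robot, y to its left, z up, the work surface at z = 0. Lengths are in m, angles in rad, forces in N, time in s.
With the tool pointing down it reaches from about 0.425 to 0.925 m from the base axis. Payload 6.8 kg.
Tool frame: the origin (TCP) lies on the centre line of the jaws, within the pads' length; the fingertips stand 22 mm ahead of it and the grasp point (between the pads) lies 3 mm ahead of it (manip.tip_reach is the distance from the TCP to the fingertips, in m); z points along the fingers, y is the line along which they close (so a half turn about z gives the same grasp; the last joint's range is limited). The gripper opens to 88 mm and grips with 3 to 60 N. Pads are 20 mm wide; open, the fingers measure 115 mm over their backs; the gripper's body (75 mm by 178 mm) begins 61 mm behind the grasp point.
Start: joints at [-1.253, 0.477, 0.022, 1.555, -0.011, 1.109, -0.083], TCP at [0.279, 0.615, 0.245] pointing down, gripper open.
Joint ranges: [-2.96, 2.96], [-0.34, 2.1], [-1.41, 1.46], [0.24, 2.44], [-1.37, 4.51], [0.17, 1.92], [-2.96, 2.96]. Speed limits (rad/s): [2.39, 2.39, 3.14, 3.14, 3.14, 3.14, 3.14].

## Interface

Orientations are given as a unit quaternion [w, x, y, z].
In Python, from bench import manip, eyes gives the robot as it stands (manip), with the cameras (eyes).
- The arm moves only by the tool run_rows, called after "Emit:" as name(argument=value, ...) on one line, values as JSON. Schema: {"type":"object","properties":{"increments":{"type":"array","items":{"type":"number"},"minItems":7,"maxItems":70},"clamp_n":{"type":"number"},"only":{"type":"string"},"quiet":{"type":"boolean"},"lines":{"type":"string"}},"required":["increments"],"additionalProperties":false}. increments is one flat list of numbers that holds 1 to 10 rows one after another, with no inner brackets; each row has 7 numbers: dx, dy, dz in shares of the most that a row can go, 1 being 50 mm, then a rotation vector rx, ry, rz in parts of the range, where 1.0 means 2 rad, then the finger opening in m; each row shifts and turns the commanded pose from where the row before left it, along the tool's axes as they then stand; what a row does not reach is not made up. A row lasts 1/10 s, in which the tool goes at most 0.05 m and 0.15 rad, less where a joint would pass 70% of its speed; a pose out of reach is approached as far as the arm can. The fingers move at their own pace and stop on an object; clamp_n is the grip in N (left out, the last holds). Time passes only in rows, so rows that do not move let the fingers close. The tool returns the time, the measured TCP pose, the force, the opening and the grip force at its end. only (a regular expression) keeps the lines of the reply that match it, lines (a string "A,B") keeps lines A to B, and quiet returns only ok. A shift or turn number past 1, either way, is cut back to 1. Input that does not fit is refused with a message, and nothing moves.
- manip.get_state(): the state, without advancing time (a new reading comes with each control period).
- eyes.read_camera(name): name is "scene" or "top"; returns a dict with "image" (400x640x3 uint8, red, green, blue), "fovy" (degrees; the focal length in pixels is half the picture's height over the tangent of half this angle, whatever the lens; pixels are square), "cx", "cy" (the principal point, pixels), "dist" ([k1, k2, p1, p2, k3] as OpenCV has them; the pictures are not rectified), "cam_to_world" (4x4, takes a point from camera to world coordinates). Camera axes: x right, y down, z forward; pixel columns grow to the right and rows downward; lengths in m; the calibration is good to about 2 mm. A picture is of the moment at which its call begins. There is no depth.
- manip.finish_job(): hands the job in; it is judged then, once.
The state is a dict: "time": time; "q": joint angles; "joint_velocities": joint speeds; "effort": joint torques, N m; "eef_pos": TCP position; "tcp_rot": TCP orientation; "contact_force": force on the tool from outside, world axes, zero at the start; "moment": the same for the moment, N m; "finger_gap": finger opening in m; "gripper_force": force on a finger pad.
Only numpy, scipy, OpenCV 4.12 (cv2) and the standard library are available. Lean on these libraries where they do the work, as an engineer would, in place of code of your own. Each camera call takes 0.05 s, during which the arm holds its last target. There are 200 camera calls.

## Task

Open the circuit-board holder on the mat for the next board: undo the two lock bolts on its sliding jaw by turning each T-knob anticlockwise to its end stop, then take the jaw by its bow handle and pull it out against its springs until its pointer stands level with the index clip on the scale. Finish still holding the handle, with the jaw kept still at that mark, since the springs would snap it shut; leave the things lying round the holder where they are.

Things in the scene. Friction and masses are not known exactly. Their poses are not given: they have to be found in the camera images.
- board_holder: Circuit-board holder, fixed on a grey mat (top at z = 4 mm): two aluminium rails 267 x 22 mm, tops 28 mm above the mat, centre lines at y = +85 and -85 mm; fixed jaw across the far end (x = 124 mm, to z = 50 mm), low bar at the near end. Origin: on the mat under its middle; x along the rails to the fixed jaw, away from the operator; y left; z up. The sliding jaw is pulled to -x.
- jaw_slide (a joint): Way of the sliding jaw along the holder's -x, m: 0 shut, 0.058 fully out. It is a plate across both rails (194 mm wide, 68 mm along x, top 38 mm above the mat) that carries handle, lock bolts and pointer; their places are given with the jaw shut. Springs draw it shut with 4.5 N plus 90 N per m. While either bolt is locked it moves 1 mm at most.
- pull_handle: Bow handle on the sliding jaw: bare metal round bar 12 mm thick along the holder's y, 60 mm long, between two steel posts 11 mm thick at y = +40 and -40 mm. Origin: middle of the bar, 82 mm above the mat, 44 mm above the jaw's plate, at x = -20 mm, y = 0 in the holder's frame; axes as the holder's.
- bolt_left (a joint): Angle of the left lock bolt's T-knob, rad: 0 locked, 1.4 at its end stop (undone), growing anticlockwise seen from above; 0 to 0.25 at the start. Turning it lifts a pin inside the jaw out of a hole in the rail, clear from 1.07 on. Friction 0.05 N m; it stays where it is left.
- bolt_right (a joint): The same for the right lock bolt, also anticlockwise to undo.
- bolt_left_grip (a point): Middle of the left T-knob's grip: black bar 40 x 12 mm, 61 to 81 mm above the mat, on a round stem. On the knob's upright axis, 72 mm above the mat, at x = 2, y = 85 mm in the holder's frame. Its x lies along the bar and turns with the knob; at joint value 0 the bar is along the holder's x. Below: a steel collar 28 mm wide, top 48 mm high.
- bolt_right_grip (a point): The same for the right T-knob, at x = 2, y = -85 mm in the holder's frame.
- jaw_pointer (a point): Tip of the small dark steel pointer on the jaw's right side, over the scale strip, at x = -30, y = -107, z = 34 mm in the holder's frame with the jaw shut. It moves with the jaw along the holder's -x.
- index_clip: The mark: a small bare steel clip (13 x 22 mm, top 45 mm above the mat) fixed on the white scale strip along the right rail, 24 to 46 mm toward -x from the shut jaw's pointer. Origin: tip of its nose, which points at the rail, 29 mm above the mat; axes as the holder's. At the mark the pointer has the same x in the holder's frame as this origin. It does not stop the jaw.
- syringe: Bystander: flux syringe lying on the mat, 121 x 28 x 18 mm. Origin: under its middle.
- brush: Bystander: dusting brush lying on the mat, 125 x 14 x 13 mm. Origin: under its middle.
- tape_roll: Bystander: roll of amber tape lying flat, 60 mm across, 12 mm high. Origin: under its middle.

How it is judged:
By the outcome, as a careful person would: the job done as asked, in the order asked, and still so for the second after the job is handed in, while the arm keeps its last pose, push and grip.
It also fails if it takes over 43 s, if anything falls off the work surface, if the arm or the gripper's body presses on something with over 40 N, if the wrist force passes 120 N, or if a joint passes its speed limit or range.

## Working session

There is one attempt and no reset: what is moved stays moved. The work goes in short steps, Python scripts to look and compute and a tool call to move; the robot and the scene stay as the last step left them, time stands still between calls to the robot, and variables do not carry over. Pictures are saved under pics/ and viewed, at most 10 in all, crops included, and the job is handed in when it is done.

```bash
ls; mkdir -p pics
```

Run:
```python
from bench import manip, eyes
import cv2,numpy as np
for n in("top","scene"):
    c=eyes.read_camera(n); np.savez(f"pics/{n}0.npz",**c)
    cv2.imwrite(f"pics/{n}0.png",c["image"][:,:,::-1]); print(n,c["fovy"],c["cx"],c["cy"],c["dist"],np.round(c["cam_to_world"],3).tolist())
s=manip.get_state();print(s)
```

```text
bench.py
pics
top 48.371361188159256 322.58168301331983 201.9145830036573 [-0.04426353  0.          0.          0.          0.        ] [[-0.047, -0.978, 0.203, 0.356], [-0.999, 0.045, -0.011, -0.082], [0.002, -0.203, -0.979, 1.02], [0.0, 0.0, 0.0, 1.0]]
scene 51.651119944499015 317.7481127210388 193.24628152253678 [0.03257164 0.         0.         0.         0.        ] [[0.744, -0.294, 0.6, 0.051], [-0.668, -0.316, 0.673, -0.657], [-0.008, -0.902, -0.432, 0.474], [0.0, 0.0, 0.0, 1.0]]
{'time': 0.1, 'q': array([-1.25307798,  0.47771128,  0.02235457,  1.55630128, -0.01150744,
        1.10930081, -0.08309614]), 'joint_velocities': array([ 1.00003911e-03, -2.59380992e-03,  1.63131434e-03, -2.19065584e-03,
       -5.92841943e-04,  7.35553736e-05,  1.84021225e-04]), 'effort': array([ 3.95002426e-03, -5.84097540e+01,  1.53994069e+00, -2.73314381e+01,
       -5.41977596e-02,  1.30505761e-02,  3.55609029e-05]), 'eef_pos': array([0.27862997, 0.61427525, 0.24380494]), 'tcp_rot': array([-1.12288223e-04,  2.11299071e-01,  9.77421132e-01, -7.88264855e-04]), 'contact_force': array([ 0.35947838, -0.57339814,  0.18138844]), 'moment': array([-0.0510979 ,  0.00369455, -0.0147027 ]), 'gripper_force': 0.0, 'finger_gap': 0.08822190765278701}
```

View pics/top0.png

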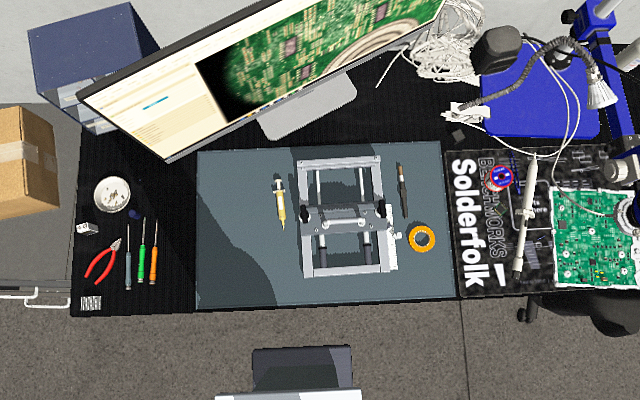

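View pics/scene0.png

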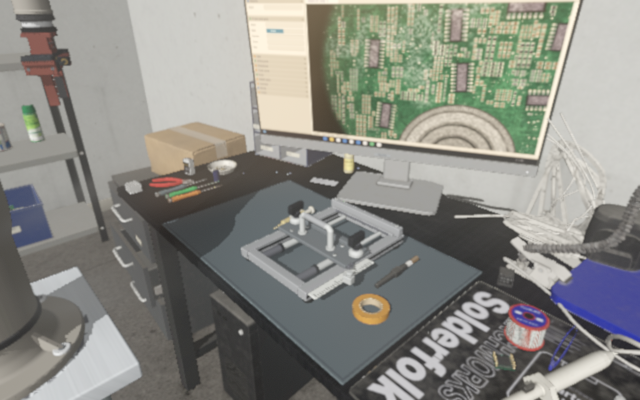

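The top view shows the holder at about (300–385, 152–278), with the knobs near (305,213) and (380,209) and the clip near (397,235). The scene view shows the handle at about (318,222). I'll enlarge both.

Run:
```python
import cv2,numpy as np
a=np.load("pics/top0.npz")["image"][145:285,285:425,::-1]
cv2.imwrite("pics/topc.png",cv2.resize(a,None,fx=4.2,fy=4.2,interpolation=cv2.INTER_CUBIC))
a=np.load("pics/scene0.npz")["image"][190:310,235:415,::-1]
cv2.imwrite("pics/scc.png",cv2.resize(a,None,fx=4.4,fy=4.4,interpolation=cv2.INTER_CUBIC))
```

```text
(no output)
```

View pics/topc.png

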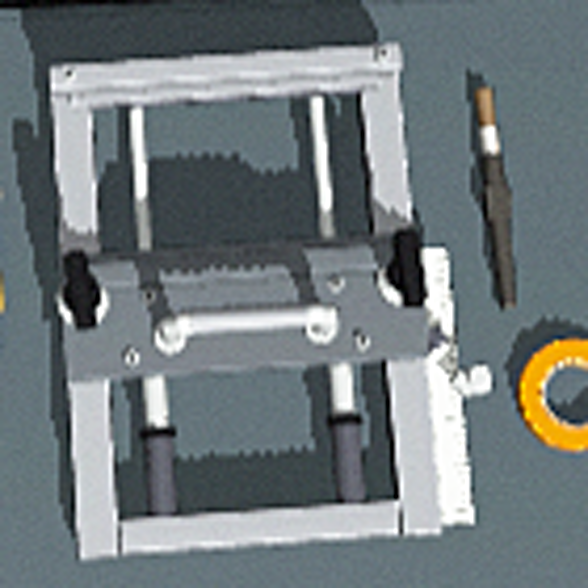

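View pics/scc.png

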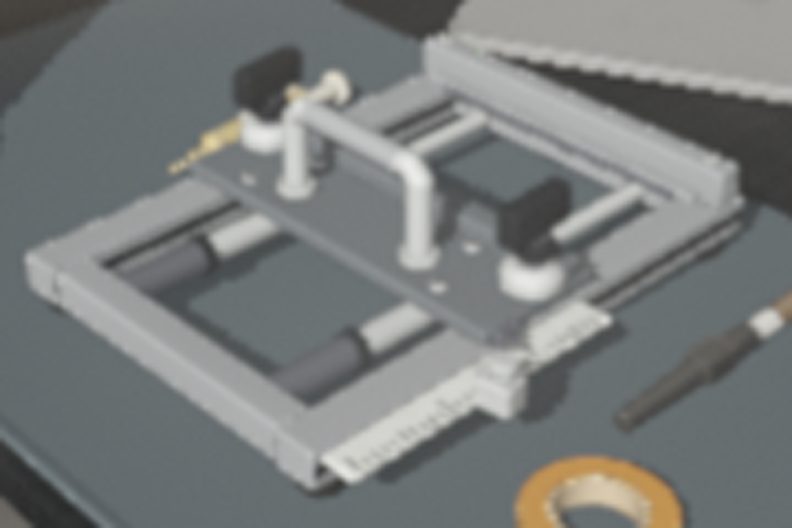

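The top crop shows the knobs at crop (83,290) and (405,267), the handle bar from (172,325) to (322,322), and the clip at about (475,380) with its nose towards (450,370). The pointer is near (440,345). Next I cast rays onto the known heights.

Create h.py:
```python
import numpy as np,cv2
def K(c):
    f=200/np.tan(np.radians(float(c["fovy"]))/2)
    return np.array([[f,0,float(c["cx"])],[0,f,float(c["cy"])],[0,0,1]])
def ray(c,p):
    u=cv2.undistortPoints(np.array(p,float).reshape(-1,1,2),K(c),np.array(c["dist"]))[:,0]
    T=np.array(c["cam_to_world"]); d=np.c_[u,np.ones(len(u))]@T[:3,:3].T
    return T[:3,3],d
def plane(c,p,z):
    o,d=ray(c,p); return o+d*((z-o[2])/d[:,2])[:,None]
def proj(c,P):
    T=np.linalg.inv(np.array(c["cam_to_world"])); P=np.atleast_2d(P)
    return cv2.projectPoints(P@T[:3,:3].T+T[:3,3],np.zeros(3),np.zeros(3),K(c),np.array(c["dist"]))[0][:,0]
def tri(c1,p1,c2,p2):
    o1,d1=ray(c1,[p1]);o2,d2=ray(c2,[p2]);d1=d1[0];d2=d2[0]
    t=np.linalg.lstsq(np.c_[d1,-d2],o2-o1,rcond=None)[0]
    a=o1+d1*t[0];b=o2+d2*t[1];return (a+b)/2,np.linalg.norm(a-b)
```

Run:
```python
from h import *
np.set_printoptions(precision=4,suppress=True)
t=np.load("pics/top0.npz");s=np.load("pics/scene0.npz")
T=lambda x,y:[x/4.2+285-.4,y/4.2+145-.4]; S=lambda x,y:[x/4.4+235-.4,y/4.4+190-.4]
# dark knob blobs
for n,c,boxes in(("top",t,[(298,200,313,224),(374,197,390,219)]),("scene",s,[(287,199,306,218),(346,229,367,250)])):
    for x0,y0,x1,y1 in boxes:
        g=c["image"][y0:y1,x0:x1].max(2); m=(g<45).astype(np.uint8)
        k,l,st,ce=cv2.connectedComponentsWithStats(m); i=1+st[1:,4].argmax()
        ys,xs=np.where(l==i); p=np.array([xs.mean()+x0,ys.mean()+y0])
        r=cv2.minAreaRect(np.c_[xs+x0,ys+y0].astype(np.float32)); print(n,p,st[i],r, plane(c,[p],.078)[0])
L,R=plane(t,[T(172,325),T(322,322)],.086);print("handle",L,R,(L+R)/2)
print("handle tri",tri(t,T(247,318),s,S(352,133)))
print("corners",plane(t,[T(80,558),T(442,533)],.032),plane(t,[T(50,68),T(400,43)],.054))
print("scene corners near L,R",plane(s,[S(28,258),S(310,455)],.032))
```

```text
top [303.7117 213.6396] [  2   5   9  18 111] ((304.0, 213.5), (17.0, 8.0), 90.0) [ 0.5271 -0.0514  0.078 ]
top [381.5583 208.3583] [  3   3   9  18 120] ((381.0, 208.5), (17.0, 8.0), 90.0) [ 0.5309 -0.2196  0.078 ]Traceback (most recent call last):
  File "<stdin>", line 9, in <module>
ValueError: attempt to get argmax of an empty sequence
```

Run:
```python
from h import *
np.set_printoptions(precision=4,suppress=True)
t=np.load("pics/top0.npz");s=np.load("pics/scene0.npz")
T=lambda x,y:[x/4.2+285-.4,y/4.2+145-.4]; S=lambda x,y:[x/4.4+235-.4,y/4.4+190-.4]
KS=[]
for x0,y0,x1,y1 in [(285,197,307,222),(344,227,369,252)]:
    g=s["image"][y0:y1,x0:x1].max(2); m=(g<75).astype(np.uint8); print(g.min())
    k,l,st,ce=cv2.connectedComponentsWithStats(m); i=1+st[1:,4].argmax(); p=ce[i]+[x0,y0];print(p,st[i]);KS.append(p)
print("knob tri",tri(t,[303.7,213.6],s,KS[0]),tri(t,[381.5,208.4],s,KS[1]))
L,R=plane(t,[T(172,325),T(322,322)],.086);print("handle",L,R,(L+R)/2)
print("handle tri",tri(t,T(247,318),s,S(352,133)))
print("corners",plane(t,[T(80,558),T(442,533)],.032),plane(t,[T(50,68),T(400,43)],.054))
print("scene corners near L,R",plane(s,[S(28,258),S(310,455)],.032))
# model projection overlay for check
a=[]
```

```text
59
[295.403  207.9104] [  4   4  14  16 134]
61
[355.8693 238.4902] [  5   4  15  17 153]
knob tri (array([ 0.528 , -0.051 ,  0.0721]), np.float64(0.0006453816078327413)) (array([ 0.532 , -0.2204,  0.0725]), np.float64(0.00040064274858181545))
handle [ 0.5056 -0.0973  0.086 ] [ 0.5036 -0.1732  0.086 ] [ 0.5046 -0.1353  0.086 ]
handle tri (array([ 0.5072, -0.1353,  0.086 ]), np.float64(0.0003359489740345826))
corners [[ 0.3935 -0.0443  0.032 ]
 [ 0.3974 -0.2342  0.032 ]] [[ 0.6535 -0.039   0.054 ]
 [ 0.6589 -0.2283  0.054 ]]
scene corners near L,R [[ 0.391  -0.0497  0.032 ]
 [ 0.3961 -0.2359  0.032 ]]
```

Careful with the scale: shifts go in shares of 50 mm and turns go in shares of 2 rad. That gives: -0.0335 m is -0.67.

Emit:
run_rows(increments=[-0.67, -0.67, 0, 0, 0, 0, 0.05, -0.67, -0.67, 0, 0, 0, 0, 0.05, -0.67, -0.67, 0, 0, 0, 0, 0.05, -0.67, -0.67, 0, 0, 0, 0, 0.05, -0.67, -0.67, 0, 0, 0, 0, 0.05, -0.67, -0.67, 0, 0, 0, 0, 0.05, -0.67, -0.67, 0, 0, 0, 0, 0.05, -0.67, -0.67, 0, 0, 0, 0, 0.05, -0.67, -0.67, 0, 0, 0, 0, 0.05, -0.67, -0.67, 0, 0, 0, 0, 0.05], clamp_n=20)

```text
time: 1.1
eef_pos: [0.4457, 0.1693, 0.2446]
tcp_rot: [-0.0, 0.211, 0.977, 0.0]
contact_force: [0.6, 0.4, -0.6]
finger_gap: 0.0497
gripper_force: 0.0
```

Emit:
run_rows(increments=[-0.67, -0.67, 0.2, 0, 0, 0, 0.04, -0.67, -0.67, 0.2, 0, 0, 0, 0.04, -0.67, -0.67, 0.2, 0, 0, 0, 0.04, -0.67, -0.67, 0.2, 0, 0, 0, 0.04, -0.67, -0.67, 0.2, 0, 0, 0, 0.04, 0, 0, 0, 0, 0, 0.0725, 0.04, 0, 0, 0, 0, 0, 0.0725, 0.04, 0, 0, 0, 0, 0, 0.0725, 0.04, 0, 0, 0, 0, 0, 0.0725, 0.04, 0, 0, 0, 0, 0, 0.0725, 0.04])

```text
time: 2.1
eef_pos: [0.5286, -0.0505, 0.1943]
tcp_rot: [-0.0, 0.547, 0.837, -0.0]
contact_force: [0.7, -0.8, -0.2]
finger_gap: 0.04
gripper_force: 0.0
```

Emit:
run_rows(increments=[0, 0, 0, 0, 0, 0.0725, 0.04, 0, 0, 0, 0, 0, 0.0725, 0.04, 0, 0, 0, 0, 0, 0.0725, 0.04, 0, 0, 0, 0, 0, 0.0725, 0.04, 0, 0, 0, 0, 0, 0.0725, 0.04, 0, 0, 0, 0, 0, 0.0725, 0.04, 0, 0, 0, 0, 0, 0.0725, 0.04, 0, 0, 0, 0, 0, 0.0725, 0.04, 0, 0, 0, 0, 0, 0.0725, 0.04, 0, 0, 0, 0, 0, 0.0725, 0.04])

```text
time: 3.1
eef_pos: [0.5286, -0.0503, 0.1944]
tcp_rot: [-0.0, 0.964, 0.264, -0.0]
contact_force: [-0.4, 0.8, -1.0]
finger_gap: 0.0401
gripper_force: 0.0
```

Create w.py:
```python
import sys,numpy as np
from bench import manip, eyes
from scipy.spatial.transform import Rotation as R
def go(x,y,z,psi):
    s=manip.get_state();w=s["tcp_rot"];r=R.from_quat([w[1],w[2],w[3],w[0]])
    a=R.from_euler("z",psi)*R.from_matrix(np.array([[0,1,0],[1,0,0],[0,0,-1.]]))  # tool y along psi, z down
    d=r.inv().apply(np.array([x,y,z])-s["eef_pos"]); rv=(r.inv()*a).as_rotvec()
    Y=r.as_matrix()[:,1]
    print("t",s["time"],"pos",s["eef_pos"].round(4),"psi",round(float(np.arctan2(Y[1],Y[0])),3),"gap",round(s["finger_gap"],4),"q",np.round(s["q"],2),"F",s["contact_force"].round(1),"M",s["moment"].round(2))
    print("tool d",d.round(4),"rot",rv.round(3))
go(*map(float,sys.argv[1:5]))
```

```bash
python3 w.py 0.528 -0.0507 0.12 -1.43
```

```text
t 3.1 pos [ 0.5286 -0.0503  0.1944] psi -1.036 gap 0.0401 q [-0.7   0.4   0.87  1.99 -0.39  0.92 -0.67] F [-0.4  0.8 -1. ] M [-0.02  0.11  0.02]
tool d [-0.0007  0.0001  0.0744] rot [-0.     0.     0.394]
```

Scaled: 0.04 m is 0.8, 0.035 m is 0.7, 0.132 rad is 0.066.

Emit:
run_rows(increments=[0, 0, 0, 0, 0, 0.066, 0.04, 0, 0, 0, 0, 0, 0.0655, 0.04, -0.014, 0, 0, 0, 0, 0.0655, 0.04, 0, 0, 0.8, 0, 0, 0, 0.04, 0, 0, 0.7, 0, 0, 0, 0.04, 0, 0, 0.8, 0, 0, 0, 0.04, 0, 0, 0, 0, 0, 0, 0.008, 0, 0, 0, 0, 0, 0, 0.008, 0, 0, 0, 0, 0, 0, 0.008, 0, 0, 0, 0, 0, 0, 0.008], clamp_n=25)

```text
time: 4.1
eef_pos: [0.5287, -0.0528, 0.0811]
tcp_rot: [0.002, 0.997, 0.073, 0.001]
contact_force: [1.9, -6.4, -10.4]
finger_gap: 0.0189
gripper_force: 24.7
```

```bash
python3 w.py 0.528 -0.0507 0.079 -1.43
```

```text
t 4.1 pos [ 0.5287 -0.0528  0.0811] psi -1.425 gap 0.0189 q [-0.62  0.6   0.79  2.07 -0.65  0.73 -0.84] F [  1.9  -6.4 -10.4] M [-1.48 -0.26 -0.02]
tool d [-0.0004 -0.0022  0.0021] rot [ 0.003 -0.002  0.005]
```

Run:
```python
from h import *
from bench import manip, eyes
a=[]
for n,(x0,y0,x1,y1) in(("scene",(250,160,340,270)),("top",(260,160,350,270))):
    c=eyes.read_camera(n);np.savez(f"pics/{n}1.npz",**c)
    a.append(cv2.resize(c["image"][y0:y1,x0:x1,::-1],None,fx=4.4,fy=4.4,interpolation=cv2.INTER_CUBIC))
cv2.imwrite("pics/g1.png",np.hstack(a))
```

```bash
python3 w.py 0.528 -0.0507 0.079 -1.43
```

```text
t 4.2 pos [ 0.5287 -0.0528  0.0811] psi -1.425 gap 0.0186 q [-0.62  0.6   0.79  2.07 -0.65  0.73 -0.84] F [ 1.6 -6.1 -9.6] M [-1.52 -0.18  0.02]
tool d [-0.0004 -0.0022  0.0021] rot [ 0.003 -0.002  0.005]
```

View pics/g1.png

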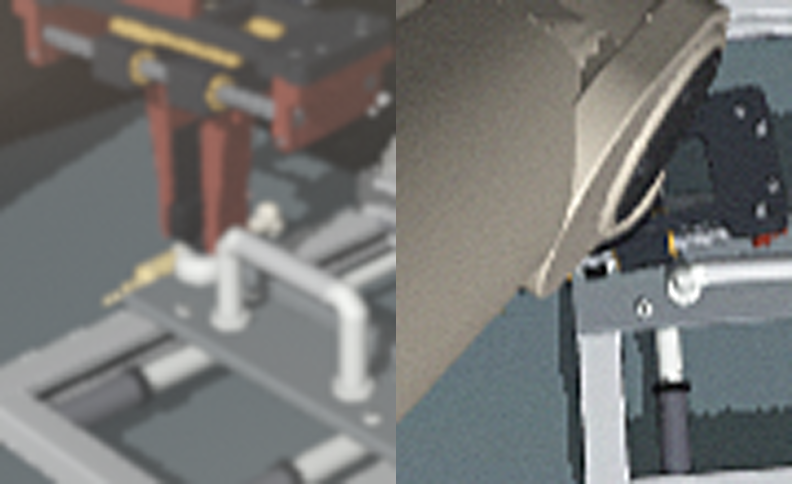

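The scene half shows the fingers straddling the left knob above the collar, at about (205,200). The gap is too wide and there is a side force, so I'll open and recheck.

Emit:
run_rows(increments=[0, 0, 0, 0, 0, 0, 0.04, 0, 0, 0, 0, 0, 0, 0.04, 0, 0, 0, 0, 0, 0, 0.04])

```text
time: 4.5
eef_pos: [0.529, -0.0501, 0.0808]
tcp_rot: [-0.0, 0.997, 0.074, 0.001]
contact_force: [-0.4, 0.3, 0.8]
finger_gap: 0.0385
gripper_force: 0.0
```

```bash
python3 w.py 0.528 -0.0507 0.079 -1.43;  python3 - <<'E'
from h import *
t=np.load("pics/scene1.npz")["image"]; s0=np.load("pics/scene0.npz")["image"]
print(np.abs(t.astype(int)-s0)[300:,420:].mean())
E
```

```text
t 4.5 pos [ 0.529  -0.0501  0.0808] psi -1.423 gap 0.0385 q [-0.62  0.6   0.79  2.07 -0.65  0.73 -0.84] F [-0.4  0.3  0.8] M [0.   0.12 0.02]
tool d [-0.0011  0.0005  0.0018] rot [-0.001 -0.002  0.007]
7.015454545454546
```

Emit:
run_rows(increments=[-0.02, 0.08, 0.02, 0, 0, 0, 0.03, 0, 0, 0, 0, 0, 0, 0.008, 0, 0, 0, 0, 0, 0, 0.008, 0, 0, 0, 0, 0, 0, 0.008, 0, 0, 0, 0, 0, 0, 0.008], clamp_n=15)

```text
time: 5.0
eef_pos: [0.5276, -0.0534, 0.0786]
tcp_rot: [-0.001, 0.997, 0.074, -0.0]
contact_force: [-2.3, 5.6, 5.1]
finger_gap: 0.0195
gripper_force: 15.0
```

```bash
python3 w.py 0.528 -0.0507 0.079 -1.43
```

```text
t 5.0 pos [ 0.5276 -0.0534  0.0786] psi -1.423 gap 0.0195 q [-0.61  0.6   0.78  2.07 -0.65  0.73 -0.83] F [-2.3  5.6  5.1] M [1.18 0.57 0.05]
tool d [ 0.0008 -0.0026 -0.0004] rot [-0.002  0.001  0.007]
```

Both fingers contact with a 19 mm gap, so the tips are likely on the round stem below the bar. I'll raise the tool by about 11 mm and regrip.

Scaled: -0.011 m is -0.22, -0.001 m is -0.02.

Emit:
run_rows(increments=[0, 0, 0, 0, 0, 0, 0.03, 0, 0, 0, 0, 0, 0, 0.03, 0, -0.02, -0.22, 0, 0, 0, 0.03, 0, 0, 0, 0, 0, 0, 0.008, 0, 0, 0, 0, 0, 0, 0.008, 0, 0, 0, 0, 0, 0, 0.008, 0, 0, 0, 0, 0, 0, 0.008], clamp_n=15)

```text
time: 5.7
eef_pos: [0.5277, -0.0533, 0.0898]
tcp_rot: [-0.0, 0.997, 0.073, 0.0]
contact_force: [-0.9, 2.6, 5.1]
finger_gap: 0.0119
gripper_force: 14.9
```

```bash
python3 w.py 0.528 -0.0531 0.089 -1.43
```

```text
t 5.7 pos [ 0.5277 -0.0533  0.0898] psi -1.424 gap 0.0119 q [-0.62  0.59  0.8   2.07 -0.63  0.75 -0.84] F [-0.9  2.6  5.1] M [ 0.49  0.41 -0.09]
tool d [ 0.0003 -0.0001  0.0008] rot [-0.001 -0.     0.006]
```

Scaled: -0.12 rad is -0.06.

Emit:
run_rows(increments=[0, 0, 0, 0, 0, -0.06, 0.008, 0, 0, 0, 0, 0, -0.06, 0.008, 0, 0, 0, 0, 0, -0.06, 0.008, 0, 0, 0, 0, 0, -0.06, 0.008, 0, 0, 0, 0, 0, -0.06, 0.008, 0, 0, 0, 0, 0, -0.06, 0.008, 0, 0, 0, 0, 0, -0.06, 0.008, 0, 0, 0, 0, 0, -0.06, 0.008, 0, 0, 0, 0, 0, -0.06, 0.008, 0, 0, 0, 0, 0, -0.06, 0.008], clamp_n=25)

```text
time: 6.7
eef_pos: [0.5273, -0.0529, 0.0898]
tcp_rot: [-0.001, 0.78, 0.626, 0.0]
contact_force: [-2.4, 2.8, 5.6]
finger_gap: 0.0119
gripper_force: 24.9
```

```bash
python3 w.py 0.528 -0.0531 0.089 -0.148
```

```text
t 6.7 pos [ 0.5273 -0.0529  0.0898] psi -0.219 gap 0.0119 q [-0.4   0.49  0.48  2.05 -0.36  0.68  0.1 ] F [-2.4  2.8  5.6] M [ 0.7   0.62 -0.07]
tool d [-0.0001  0.0007  0.0008] rot [-0.001 -0.001 -0.071]
```

Emit:
run_rows(increments=[0, 0, 0, 0, 0, -0.03, 0.008, 0, 0, 0, 0, 0, -0.03, 0.008, 0, 0, 0, 0, 0, 0, 0.008])

```text
time: 7.0
eef_pos: [0.5273, -0.0529, 0.0898]
tcp_rot: [-0.001, 0.743, 0.67, 0.0]
contact_force: [-2.6, 4.6, 5.9]
finger_gap: 0.0125
gripper_force: 25.3
```

```bash
python3 w.py 0.528 -0.0531 0.089 -0.148
```

```text
t 7.0 pos [ 0.5273 -0.0529  0.0898] psi -0.103 gap 0.0125 q [-0.37  0.49  0.45  2.05 -0.33  0.68  0.19] F [-2.6  4.6  5.9] M [ 0.74  0.58 -0.46]
tool d [-0.0002  0.0007  0.0008] rot [-0.001 -0.002  0.045]
```

The left bolt is at its stop: the moment has risen and the bar is skewing in the pads. On to the right knob.

Scaled: -0.03 m is -0.6, 0.14 rad is 0.07.

Emit:
run_rows(increments=[0, 0, 0, 0, 0, 0, 0.035, 0, 0, 0, 0, 0, 0, 0.035, 0, 0, -0.6, 0, 0, 0, 0.035, 0, 0, -0.6, 0, 0, 0.07, 0.035, 0, 0, 0, 0, 0, 0.07, 0.035, 0, 0, 0, 0, 0, 0.07, 0.035, 0, 0, 0, 0, 0, 0.07, 0.035, 0, 0, 0, 0, 0, 0.07, 0.035, 0, 0, 0, 0, 0, 0.07, 0.035, 0, 0, 0, 0, 0, 0.07, 0.035], clamp_n=15)

```text
time: 8.0
eef_pos: [0.5276, -0.0541, 0.1495]
tcp_rot: [0.0, 0.971, 0.238, -0.0]
contact_force: [0.6, 0.3, 0.5]
finger_gap: 0.0347
gripper_force: 0.0
```

```bash
python3 w.py 0.5315 -0.2224 0.15 -1.43
```

```text
t 8.0 pos [ 0.5276 -0.0541  0.1495] psi -1.09 gap 0.0347 q [-0.61  0.45  0.77  2.03 -0.42  0.82 -0.69] F [0.6 0.3 0.5] M [-0.02  0.07 -0.02]
tool d [-0.0743  0.151  -0.0004] rot [0.001 0.    0.34 ]
```

Scaled: 0.0378 m is 0.756, -0.0186 m is -0.372, 0.114 rad is 0.057.

Emit:
run_rows(increments=[-0.372, 0.756, 0, 0, 0, 0, 0.035, -0.372, 0.756, 0, 0, 0, 0, 0.035, -0.372, 0.756, 0, 0, 0, 0, 0.035, -0.37, 0.752, 0, 0, 0, 0, 0.035, 0, 0, 0, 0, 0, 0.0565, 0.035, 0, 0, 0, 0, 0, 0.0565, 0.035, 0, 0, 0, 0, 0, 0.057, 0.035, 0, 0, 0, 0, 0, 0, 0.035], clamp_n=15)

```text
time: 8.8
eef_pos: [0.5324, -0.2223, 0.1492]
tcp_rot: [0.0, 0.997, 0.073, -0.001]
contact_force: [-0.4, -0.3, 0.1]
finger_gap: 0.035
gripper_force: 0.0
```

```bash
python3 w.py 0.5315 -0.2224 0.09 -1.43
```

```text
t 8.8 pos [ 0.5324 -0.2223  0.1492] psi -1.425 gap 0.035 q [-0.32  0.56  0.83  1.92 -0.52  0.89 -0.65] F [-0.4 -0.3  0.1] M [-0.01  0.08  0.02]
tool d [-0.0008 -0.0001  0.0592] rot [0.001 0.001 0.005]
```

Scaled: 0.02 m is 0.4, 0.019 m is 0.38.

Emit:
run_rows(increments=[-0.016, 0, 0.4, 0, 0, 0, 0.035, 0, 0, 0.4, 0, 0, 0, 0.035, 0, 0, 0.38, 0, 0, 0, 0.035, 0, 0, 0, 0, 0, 0, 0.035, 0, 0, 0, 0, 0, 0, 0.008, 0, 0, 0, 0, 0, 0, 0.008, 0, 0, 0, 0, 0, 0, 0.008, 0, 0, 0, 0, 0, 0, 0.008], clamp_n=15)

```text
time: 9.6
eef_pos: [0.5326, -0.223, 0.0917]
tcp_rot: [0.001, 0.997, 0.073, 0.001]
contact_force: [0.8, -1.8, 1.7]
finger_gap: 0.0121
gripper_force: 14.9
```

```bash
python3 w.py 0.5315 -0.2224 0.09 -1.43
```

```text
t 9.6 pos [ 0.5326 -0.223   0.0917] psi -1.424 gap 0.0121 q [-0.26  0.63  0.75  1.95 -0.6   0.79 -0.59] F [ 0.8 -1.8  1.7] M [-0.42  0.11 -0.06]
tool d [-0.001  -0.0007  0.0017] rot [ 0.002 -0.002  0.006]
```

Well centred on the right bar. Turning.

Scaled: -0.12 rad is -0.06.

Emit:
run_rows(increments=[0, 0, 0, 0, 0, -0.06, 0.008, 0, 0, 0, 0, 0, -0.06, 0.008, 0, 0, 0, 0, 0, -0.06, 0.008, 0, 0, 0, 0, 0, -0.06, 0.008, 0, 0, 0, 0, 0, -0.06, 0.008, 0, 0, 0, 0, 0, -0.06, 0.008, 0, 0, 0, 0, 0, -0.06, 0.008, 0, 0, 0, 0, 0, -0.06, 0.008, 0, 0, 0, 0, 0, -0.06, 0.008, 0, 0, 0, 0, 0, -0.06, 0.008], clamp_n=25)

```text
time: 10.6
eef_pos: [0.5314, -0.2217, 0.0916]
tcp_rot: [-0.001, 0.78, 0.626, 0.0]
contact_force: [-3.9, 1.6, 8.6]
finger_gap: 0.0116
gripper_force: 24.9
```

```bash
python3 w.py 0.5315 -0.223 0.089 -0.148
```

```text
t 10.6 pos [ 0.5314 -0.2217  0.0916] psi -0.219 gap 0.0116 q [-0.04  0.54  0.43  1.94 -0.33  0.73  0.37] F [-3.9  1.6  8.6] M [ 0.49  0.95 -0.06]
tool d [-0.0013  0.0003  0.0026] rot [-0.001 -0.001 -0.071]
```

Emit:
run_rows(increments=[0, 0, 0, 0, 0, -0.03, 0.008, 0, 0, 0, 0, 0, -0.03, 0.008, 0, 0, 0, 0, 0, 0, 0.008])

```text
time: 10.9
eef_pos: [0.5313, -0.2217, 0.0916]
tcp_rot: [-0.001, 0.743, 0.67, 0.0]
contact_force: [-3.4, 2.6, 7.7]
finger_gap: 0.0122
gripper_force: 25.1
```

```bash
python3 w.py 0.5315 -0.223 0.089 -0.148
```

```text
t 10.9 pos [ 0.5313 -0.2217  0.0916] psi -0.104 gap 0.0122 q [-0.02  0.54  0.4   1.94 -0.31  0.73  0.46] F [-3.4  2.6  7.7] M [ 0.57  0.87 -0.42]
tool d [-0.0013  0.0003  0.0026] rot [-0.001 -0.002  0.044]
```

Scaled: -0.03 m is -0.6, -0.127 rad is -0.0635.

Emit:
run_rows(increments=[0, 0, 0, 0, 0, 0, 0.04, 0, 0, 0, 0, 0, 0, 0.04, 0, 0, -0.6, 0, 0, 0, 0.05, 0, 0, -0.6, 0, 0, -0.0635, 0.05], clamp_n=25)

```text
time: 11.3
eef_pos: [0.5312, -0.2218, 0.1506]
tcp_rot: [-0.001, 0.698, 0.716, -0.001]
contact_force: [1.0, 0.2, 0.0]
finger_gap: 0.0406
gripper_force: 0.0
```

```bash
python3 w.py 0.5074 -0.138 0.15 0.024
```

Run:
```python
from h import *
from bench import manip, eyes
t=np.load("pics/top0.npz")["image"][215:250,378:413,::-1]; s=np.load("pics/scene0.npz")["image"][255:295,330:375,::-1]
cv2.imwrite("pics/clip.png",np.hstack([cv2.resize(t,(420,420),interpolation=cv2.INTER_NEAREST),cv2.resize(s,(378,336),interpolation=cv2.INTER_NEAREST,).copy() if 0 else cv2.copyMakeBorder(cv2.resize(s,(378,336),interpolation=cv2.INTER_NEAREST),0,84,0,0,cv2.BORDER_CONSTANT)]))
```

```text
t 11.3 pos [ 0.5312 -0.2218  0.1506] psi 0.025 gap 0.0406 q [-0.03  0.45  0.41  1.9  -0.23  0.84  0.53] F [1.  0.2 0. ] M [-0.05  0.02  0.06]
tool d [ 0.0844 -0.0217  0.0006] rot [-0.002  0.     0.001]
```

View pics/clip.png

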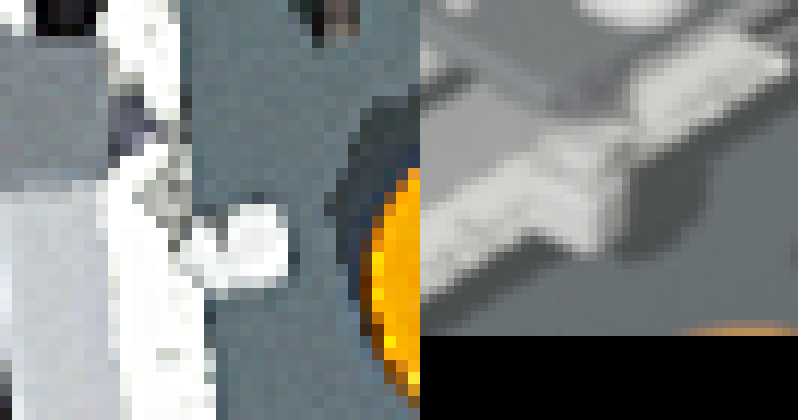

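The crop shows the pointer tip at top pixel ≈(390.5,225.5) and the clip body spanning columns 394.7–402 and rows 231.9–239.1. I'll compute the distance and look at a contrast-stretched version.

Run:
```python
from h import *
np.set_printoptions(precision=4,suppress=True)
t=np.load("pics/top0.npz");s=np.load("pics/scene0.npz")
y=.024;O=np.array([.5274,-.1375]);R=np.array([[np.cos(y),-np.sin(y)],[np.sin(y),np.cos(y)]])
H=lambda P:(np.array(P)[:,:2]-O)@R
W=lambda a,b,z:np.r_[O+R@[a,b],z+.004]
Pt=W(-.030,-.107,.034);print("pointer nominal px",proj(t,Pt),proj(s,Pt),"knobs",proj(t,[W(.002,.085,.076),W(.002,-.085,.076)]))
print("pointer seen",H(plane(t,[[390.2,225.4]],.038)))
print("clip far edge L,R", H(plane(t,[[395.5,231.6],[400,231.4]],.049)),"near",H(plane(t,[[397.9,238.7]],.049)),H(plane(t,[[397.9,238.7]],.02)))
def st(im,sz,lo,hi):
    g=np.clip((im.astype(float)-lo)/(hi-lo)*255,0,255).astype(np.uint8);return cv2.resize(g,sz,interpolation=cv2.INTER_CUBIC)
a=st(t["image"][220:245,382:407,::-1],(375,375),150,256); b=st(s["image"][258:290,338:370,::-1],(375,375),90,230)
cv2.imwrite("pics/clip2.png",np.hstack([a,b]))
```

```text
pointer nominal px [[391.6433 224.8007]] [[352.9638 267.0759]] knobs [[304.1554 213.352 ]
 [382.9854 207.8734]]
pointer seen [[-0.0311 -0.1036]]
clip far edge L,R [[-0.0472 -0.1121]
 [-0.0475 -0.122 ]] near [[-0.0632 -0.1157]] [[-0.06  -0.121]]
```

View pics/clip2.png

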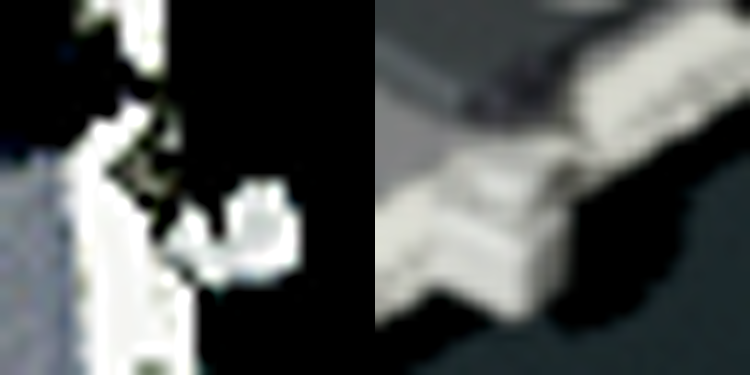

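Scaled: 0.0424 m is 0.848, 0.042 m is 0.84.

Emit:
run_rows(increments=[0.84, -0.216, 0, 0, 0, 0, 0.05, 0.848, -0.218, 0, 0, 0, 0, 0.05, 0, 0, 0.4, 0, 0, 0, 0.05, 0, 0, 0.4, 0, 0, 0, 0.05, 0, 0, 0.42, 0, 0, 0, 0.05, 0, 0, 0, 0, 0, 0, 0.05], clamp_n=40)

```text
time: 11.9
eef_pos: [0.5066, -0.1376, 0.0877]
tcp_rot: [-0.002, 0.699, 0.715, -0.001]
contact_force: [-0.5, 0.2, -0.1]
finger_gap: 0.0501
gripper_force: 0.0
```

```bash
python3 w.py 0.5074 -0.138 0.089 0.024
```

```text
t 11.9 pos [ 0.5066 -0.1376  0.0877] psi 0.024 gap 0.0501 q [-0.14  0.47  0.37  2.06 -0.27  0.66  0.42] F [-0.5  0.2 -0.1] M [-0.06  0.07  0.02]
tool d [-0.0004  0.0008 -0.0013] rot [-0.004 -0.    -0.   ]
```

The contrast view shows the clip body with its top-face far edge at holder x ≈ -47.3 mm and near edge ≈ -61 mm. That puts the nose centre at ≈ -54 mm, so the pull is about 24 mm. Gripping the handle.

Emit:
run_rows(increments=[0, 0, 0, 0, 0, 0, 0.006, 0, 0, 0, 0, 0, 0, 0.006, 0, 0, 0, 0, 0, 0, 0.006, 0, 0, 0, 0, 0, 0, 0.006, 0, 0, 0, 0, 0, 0, 0.006], clamp_n=45)

```text
time: 12.4
eef_pos: [0.5079, -0.1382, 0.09]
tcp_rot: [-0.0, 0.699, 0.715, -0.0]
contact_force: [-9.9, -0.1, 8.1]
finger_gap: 0.0138
gripper_force: 5.3
```

```bash
python3 w.py 0.5074 -0.138 0.089 0.024
```

```text
t 12.4 pos [ 0.5079 -0.1382  0.09  ] psi 0.023 gap 0.0138 q [-0.14  0.47  0.37  2.06 -0.26  0.66  0.42] F [-9.9 -0.1  8.1] M [-0.26  2.41 -0.03]
tool d [ 0.0003 -0.0005  0.001 ] rot [-0.    -0.    -0.001]
```

Emit:
run_rows(increments=[0, -0.06, 0, 0, 0, 0, 0.006, 0, -0.08, 0, 0, 0, 0, 0.006, 0, -0.08, 0, 0, 0, 0, 0.006, 0, -0.08, 0, 0, 0, 0, 0.006, 0, -0.08, 0, 0, 0, 0, 0.006, 0, -0.06, 0, 0, 0, 0, 0.006, 0, 0, 0, 0, 0, 0, 0.006, 0, 0, 0, 0, 0, 0, 0.006], clamp_n=45)

```text
time: 13.2
eef_pos: [0.4881, -0.1387, 0.09]
tcp_rot: [0.002, 0.699, 0.715, 0.001]
contact_force: [5.5, -0.0, -5.6]
finger_gap: 0.0113
gripper_force: 45.0
```

```bash
python3 w.py 0.5074 -0.138 0.089 0.024
```

```text
t 13.2 pos [ 0.4881 -0.1387  0.09  ] psi 0.023 gap 0.0113 q [-0.14  0.44  0.37  2.1  -0.26  0.64  0.43] F [ 5.5 -0.  -5.6] M [-0.12 -1.1  -0.02]
tool d [0.0003 0.0193 0.001 ] rot [ 0.004  0.001 -0.001]
```

The jaw is moving freely, about 19 mm out. Looking at the pointer and clip from both cameras.

Run:
```python
from h import *
from bench import manip, eyes
t=eyes.read_camera("top");s=eyes.read_camera("scene");np.savez("pics/top2.npz",**t);np.savez("pics/scene2.npz",**s)
f=lambda im,sz:cv2.resize(im[:,:,::-1],sz,interpolation=cv2.INTER_CUBIC)
g=np.clip((s["image"][250:295,328:373].astype(float)-60)*1.5,0,255).astype(np.uint8)
cv2.imwrite("pics/p2.png",np.hstack([f(t["image"][215:250,375:410],(350,350)),f(g,(450,450))[:350] if 0 else cv2.resize(f(g,(450,450)),(350,350))]))
```

```text
(no output)
```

View pics/p2.png

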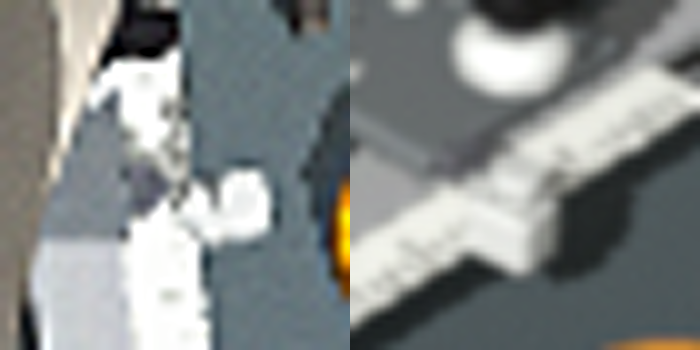

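Run:
```python
from h import *
from bench import manip, eyes
np.set_printoptions(precision=4,suppress=True,linewidth=150)
t=np.load("pics/top2.npz");s=np.load("pics/scene2.npz")
y=.024;O=np.array([.5274,-.1375]);R=np.array([[np.cos(y),-np.sin(y)],[np.sin(y),np.cos(y)]])
H=lambda P:(np.array(P)[:,:2]-O)@R
W=lambda a,b,z:np.r_[O+R@[a,b],z+.004]
print("ptr",H(plane(t,[[391,233]],.038)),"nose?",H(plane(t,[[393.5,236.1]],.033)),"body far",H(plane(t,[[399,231.6]],.049)),"near",H(plane(t,[[399,238.7]],.02)))
for xn in(-.054,-.058,-.062):
  P=[W(xn,-.110,.029),W(xn+.0065,-.134,.045),W(xn+.0065,-.115,.045),W(xn-.0065,-.134,.045)]
  print(xn,((proj(t,P)+.5-[375,215])*10).round().tolist(),((proj(s,P)+.5-[328,250])*7.78+[350,0]).round().tolist())
print("ptr now",((proj(t,W(-.0493,-.107,.034))+.5-[375,215])*10),((proj(s,W(-.0493,-.107,.034))+.5-[328,250])*7.78+[350,0]))
print(t["image"][228:242,388:405].min(2)); print(s["image"][266:288,342:358].mean(2).astype(int))
```

```text
ptr [[-0.0482 -0.1037]] nose? [[-0.055  -0.1094]] body far [[-0.0478 -0.1198]] near [[-0.0602 -0.1235]]
-0.054 [[192.0, 212.0], [309.0, 165.0], [223.0, 171.0], [315.0, 224.0]] [[485.0, 205.0], [587.0, 181.0], [523.0, 144.0], [547.0, 207.0]]
-0.058 [[194.0, 229.0], [311.0, 183.0], [225.0, 189.0], [317.0, 242.0]] [[473.0, 213.0], [575.0, 189.0], [511.0, 151.0], [534.0, 214.0]]
-0.062 [[196.0, 247.0], [313.0, 201.0], [227.0, 207.0], [319.0, 260.0]] [[460.0, 220.0], [563.0, 197.0], [498.0, 159.0], [522.0, 222.0]]
ptr now [[180.2029 188.6474]] [[490.0907 172.1301]]
[[179 255 255 229 149 197  90  96 103 105 102 104 104  98 104  98 106]
 [189 248 245 159 167 214  87 104 107  99 103  99 103 105 105 105 103]
 [157 155 189 193 120 142  91  99 103  97  95  96 103  99 102 106 105]
 [127 126 139 199 160 163  89  99 105  94  85  70  81  93 102 103 108]
 [114 101  85 159 203 167  81  75  87 146 226 226 236 128  94 108 107]
 [108 102  88  95 149 106 192 120  99 235 249 244 255 173  85 101 107]
 [101  99  99 138 170 118 254 231 122 253 239 237 242 241  79  91 109]
 [ 93  85 130 255 111 228 249 255 15
[... 1236 characters left out ...]
 187 184 168 133  98  86  87]
 [207 210 213 215 217 220 220 212 200 187 171 153 124  96  87  86]
 [204 210 213 212 213 215 217 216 207 182 159 147 123  95  86  86]
 [206 214 215 213 212 213 213 211 199 172 155 146 119  91  85  85]
 [205 207 209 212 213 213 213 210 194 168 151 142 115  90  85  85]
 [168 159 176 196 207 212 213 210 194 167 147 131 107  88  84  85]
 [117 100 117 145 175 195 207 209 192 162 131 106  91  85  84  84]
 [ 88  84  84  93 114 142 176 192 178 145 113  93  84  84  86  85]
 [ 83  84  85  85  89 101 127 142 135 122 112 100  90  91  93  97]
 [ 83  86  91  97 106 111 115 117 116 117 116 113 104 107 112 113]
 [ 86  94 107 113 117 118 117 116 117 116 118 116 115 116 117 117]]
```

Pointer at holder x ≈ -49 mm; the nose tip is at pixel ≈(392,236), which gives ≈ -54.3 mm. About 5 mm still to pull.

Careful with the scale: shifts go in shares of 50 mm and turns go in shares of 2 rad. That gives: -0.002 m is -0.04, -0.001 m is -0.02.

Emit:
run_rows(increments=[0, -0.04, 0, 0, 0, 0, 0.006, 0, -0.04, 0, 0, 0, 0, 0.006, 0, -0.02, 0, 0, 0, 0, 0.006, 0, 0, 0, 0, 0, 0, 0.006, 0, 0, 0, 0, 0, 0, 0.006], clamp_n=45)

```text
time: 13.8
eef_pos: [0.4834, -0.1388, 0.09]
tcp_rot: [0.002, 0.699, 0.715, 0.001]
contact_force: [5.8, -0.3, -7.5]
finger_gap: 0.0113
gripper_force: 45.0
```

```bash
python3 w.py 0.4829 -0.1386 0.089 0.024
```

Run:
```python
from h import *
from bench import manip, eyes
t=eyes.read_camera("top");s=eyes.read_camera("scene");np.savez("pics/top3.npz",**t);np.savez("pics/scene3.npz",**s)
f=lambda im,sz:cv2.resize(im[:,:,::-1],sz,interpolation=cv2.INTER_CUBIC)
g=np.clip((s["image"][258:290,335:367].astype(float)-60)*1.5,0,255).astype(np.uint8)
cv2.imwrite("pics/p3.png",np.hstack([f(t["image"][220:245,382:407],(400,400)),f(g,(400,400))]))
```

```text
t 13.8 pos [ 0.4834 -0.1388  0.09  ] psi 0.024 gap 0.0113 q [-0.14  0.43  0.37  2.11 -0.26  0.63  0.43] F [ 5.8 -0.3 -7.5] M [-0.11 -1.25 -0.03]
tool d [ 0.0002 -0.0005  0.001 ] rot [ 0.004  0.001 -0.   ]
```

View pics/p3.png

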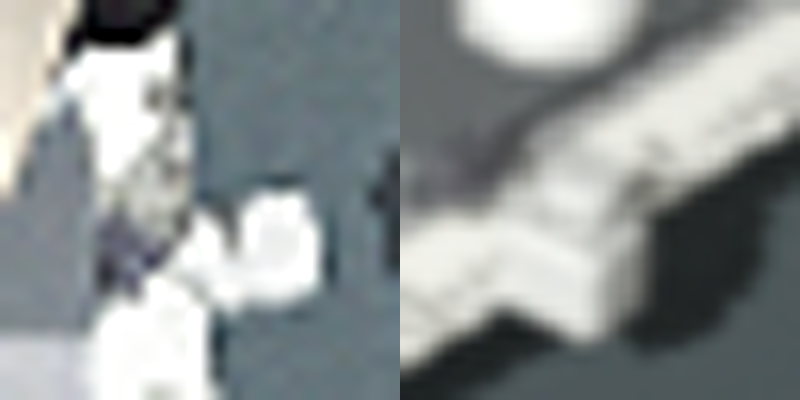

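The pointer tip at about (170,256) and the nose tip at about (167,264) in the top crop are nearly level, about 0.6 mm apart after height correction. One fine nudge, then settle and hand in.

Scaled: -0.0006 m is -0.012.

Emit:
run_rows(increments=[0, -0.012, 0, 0, 0, 0, 0.006, 0, 0, 0, 0, 0, 0, 0.006, 0, 0, 0, 0, 0, 0, 0.006, 0, 0, 0, 0, 0, 0, 0.006, 0, 0, 0, 0, 0, 0, 0.006, 0, 0, 0, 0, 0, 0, 0.006], clamp_n=45)

```text
time: 14.5
eef_pos: [0.4829, -0.1388, 0.0899]
tcp_rot: [0.002, 0.699, 0.715, 0.001]
contact_force: [7.1, 0.2, -7.4]
finger_gap: 0.0109
gripper_force: 45.0
```

```bash
python3 w.py 0.4829 -0.1386 0.089 0.024
```

Run:
```python
from h import *
from bench import manip, eyes
t=eyes.read_camera("top")["image"];a=np.load("pics/top0.npz")["image"]
print(t[228:243,386:397].min(2))
for n,im in(("now",t),("start",a)):
    for (x0,y0,x1,y1) in((374,195,392,232),):
        m=(im[y0:y1,x0:x1].max(2)<45).astype(np.uint8);k,l,st,ce=cv2.connectedComponentsWithStats(m);print(n,st[1:][st[1:,4]>20].tolist())
```

```text
t 14.5 pos [ 0.4829 -0.1388  0.0899] psi 0.024 gap 0.0109 q [-0.14  0.43  0.37  2.11 -0.26  0.63  0.43] F [ 7.1  0.2 -7.4] M [-0.09 -1.36  0.02]
tool d [ 0.0002 -0.      0.0009] rot [ 0.005  0.001 -0.   ]
[[116 152 255 255 255 228 147 193  93  95 101]
 [122 133 255 255 239 156 162 212  87 103 101]
 [121 122 250 242 174 187 124 142  87  99 108]
 [121 127 187 183 184 192 156 160  92 101  99]
 [130 132 201 193 192 196 198 163  82  76  86]
 [122 144 143 141 224 154 157 103 192 124 100]
 [134 135  89  90 168 156 176 114 251 229 122]
 [129 130 101  99  94 113 119 229 250 255 161]
 [129 135  70  97 126  75 170 242 245 249 228]
 [131 133  69  95 109 182 226 208 208 246 243]
 [127 128  65 127 179 255 255 254 177 228 248]
 [124 118 183 255 255 255 238 245 255 133 172]
 [128 150 255 255 255 253 247 253 255  66  88]
 [181 218 255 255 253 251 254 243 255  49  98]
 [202 222 255 253 252 252 254 253 255  84  95]]
now [[13, 22, 5, 6, 23]]
start [[3, 5, 9, 18, 120]]
```

```bash
python3 -c "
from bench import manip, eyes
print(manip.finish_job())"
```

```text
the job is handed in; nothing more can be done
None
```

Job handed in at about 14.5 s: both bolts turned to their end stops, and the jaw held by its handle about 24.5 mm out, with the pointer level with the clip as far as the camera shows (within about 1 mm).

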